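Slide the tall pantry crate back onto its mat

ROBOT

A 7-joint arm with a two-finger parallel gripper is mounted at the origin on the work surface. World frame = base frame: x ahead of the robot, y to its left, z up, the work surface at z = 0. Lengths are in m, angles in rad, forces in N, time in s.
With the tool pointing down it reaches from about 0.425 to 0.875 m from the base axis. Payload 4.7 kg.
Tool frame: the origin (TCP) lies at the very end of the fingers, on their centre line; the grasp point (between the pads) lies 19 mm behind it; z points along the fingers, y is the line along which they close (so a half turn about z gives the same grasp; the last joint's range is limited). The gripper opens to 87 mm and grips with 3 to 60 N. Pads are 19 mm wide; open, the fingers measure 117 mm over their backs; the gripper's body (75 mm by 190 mm) begins 51 mm behind the grasp point.
Start: joints at [1.335, 0.321, -0.07, 1.45, 0.023, 1.371, -0.057], TCP at [0.161, -0.63, 0.223] pointing down, gripper open.
Joint ranges: [-2.86, 2.86], [-0.3, 2.09], [-1.38, 1.24], [0.06, 2.45], [-1.56, 4.7], [0.09, 2.05], [-2.69, 2.69]. Speed limits (rad/s): [2.57, 2.57, 3.14, 3.14, 3.14, 3.14, 3.14].

INTERFACE

Orientations are given as a rotation vector (axis times angle).
In Python, from bench import ctrl, get_image, job gives the robot as it stands.
- The arm moves only by the shell command python3 -m crank 'ROWS' [FORCE]. ROWS is JSON, a list that holds one entry, the list of rows, each a list of 5 numbers: the shift along the tool's x, y, z in mm, then the turn about the tool's z in rad, then the closure, from -1 (fully open) to 1 (shut), so that 0 is half open. A call has 1 to 10 rows; each row shifts and turns the commanded pose from where the row before left it, along the tool's axes as they then stand; what a row does not reach is not made up. A row lasts 1/12 s, in which the tool goes at most 41.7 mm and 7.16 degrees, less where a joint would pass 70% of its speed; a pose out of reach is approached as far as the arm can. A call with a gripper value outside its range is refused whole. The fingers move at their own pace and stop on an object; FORCE is the grip in N (left out, the last holds). Time passes only in rows, so rows that do not move let the fingers close. It gives the time, the measured TCP pose, the force, the opening and the grip force at its end, in the units of the state.
- ctrl.get_state(): the state, without advancing time (a new reading comes with each control period).
- get_image(name): name is "scene" or "top" or "wrist"; returns a dict with "pixels" (384x512x3 uint8, red, green, blue), "fx", "fy", "cx", "cy" (pixels), "k1" (the pictures are not rectified: a ray, as slopes to the right and down, at radius r is drawn at 1 + k1 r^2 times it, then the intrinsics apply), "T" (4x4, takes a point from camera to world coordinates); the wrist camera has in their place "T_tool_cam" (4x4, takes a point from camera to tool coordinates, whose origin is the TCP and whose axes are the flange's). Camera axes: x right, y down, z forward; pixel columns grow to the right and rows downward; lengths in m; the calibration is good to about 2 mm. A picture is of the moment at which its call begins: read the wrist's pose just before it. There is no depth.
- job.close_job(): hands the job in; it is judged then, once.
The state is a dict: "time": time; "joint_positions": joint angles; "qd": joint speeds; "joint_torque": joint torques, N m; "position": TCP position; "tool_rot": TCP orientation; "ft_force": force on the tool from outside, world axes, zero at the start; "torque": the same for the moment, N m; "grip_width": opening from 0.0 (shut) to 1.0 (fully open); "grip_force": force on a finger pad.
Only numpy, scipy, OpenCV 4.12 (cv2) and the standard library are available. Lean on these libraries where they do the work, as an engineer would, in place of code of your own. Each camera call takes 0.05 s, during which the arm holds its last target. There are 200 camera calls.

TASK

Push the tall pantry crate slowly along the table onto its green mat until its base rests flush against the brown wooden stop bar and stands within the width of the mat. Push with the fingers low down, only on the black base, so that the crate slides and never tips; do not touch its wooden upper part, canisters or handle, and do not lift it. Leave the tumbler, the pie tin and the cup where they are.

Things in the scene. Friction and masses are not known exactly. Their poses are not given: they have to be found in the camera images.
- crate: Tall pantry crate, 1.0 to 1.5 kg, loose. Black base: box 90 mm (x) by 130 mm (y), 55 mm high, upright sides; push only here. Origin: centre of its underside, z up. Its -x face (130 mm wide) looks towards the robot, +x to the stop bar (within 12 degrees). Slides at about 5 to 10 N, much more if the fingers also press down on it; pushed above about 60 mm it may tip.
- crate_upper: The crate's wooden upper part, fixed on the base, same origin and axes as crate (its origin is at table height): a plywood crate 74 mm (x) by 114 mm (y) from 55 to 200 mm above the table, set back 8 mm from the faces of the base, holding two canisters with red and blue lids up to 224 mm, with a steel bow handle along y up to 255 mm. Not to be touched.
- dock: The parking place, fixed: a green mat, paint-thin, level with the table (1 mm, slides over freely), 180 mm wide (its y), and a brown wooden stop bar 200 mm (y) by 30 mm (x) by 45 mm high along the mat's far edge. Origin: on the table where the centre of the crate's underside is when parked, centred on the mat's width; x points from the mat towards the bar, z up. The bar's near face lies 45 mm from the origin along +x; the mat runs from x = -95 to +45 mm.
- tumbler: Bystander: black tumbler with fruit print and steel straw, 88 mm across at the top, 180 mm tall (straw to 228 mm). Origin: centre of its underside.
- pie: Bystander: round foil pie tin with a clear domed lid, 170 mm across, 60 mm tall. Origin: centre of its underside.
- cup: Bystander: white plastic cup, 74 mm across, 85 mm tall. Origin: centre of its underside.

How it is judged:
By the outcome, as a careful person would: the job done as asked, in the order asked, and still so for the second after the job is handed in, with the robot touching nothing.
It also fails if it takes over 50 s, if anything falls off the work surface, if the arm or the gripper's body presses on something with over 40 N, if the wrist force passes 120 N, or if a joint passes its speed limit or range.

## Working session

There is one attempt and no reset: what is moved stays moved. The work goes in short steps, Python scripts to look and compute and a shell command to move; the robot and the scene stay as the last step left them, time stands still between calls to the robot, and variables do not carry over. Pictures are saved under pics/ and viewed, at most 10 in all, crops included, and the job is handed in when it is done.

```bash
mkdir -p pics; cat > h.py <<'E'
import numpy as np, cv2
from bench import ctrl,get_image,job
def snap(n,f):
    im=get_image(n); cv2.imwrite('pics/'+f,im['pixels'][:,:,::-1]); 
    np.save('pics/'+f+'.npy',{k:v for k,v in im.items() if k!='pixels'},allow_pickle=True); return im
def px2w(f,uv,z):
    c=np.load('pics/'+f+'.npy',allow_pickle=True).item(); T=np.array(c['T'])
    K=np.array([[c['fx'],0,c['cx']],[0,c['fy'],c['cy']],[0,0,1]])
    p=cv2.undistortPoints(np.array(uv,float).reshape(-1,1,2),K,np.array([c['k1'],0,0,0.]))[:,0]
    d=np.c_[p,np.ones(len(p))]@T[:3,:3].T; o=T[:3,3]
    return o+d*((z-o[2])/d[:,2])[:,None]
E
python3 - <<'E'
from h import *
a=snap('scene','s0.png');b=snap('top','t0.png')
for n,im in (('s',a),('t',b)): cv2.imwrite(f'pics/{n}0b.png',cv2.resize(im['pixels'][:,:,::-1],(800,600),interpolation=cv2.INTER_CUBIC))
s=ctrl.get_state();print(s['time'],s['position'],s['tool_rot'],s['grip_width'])
print(np.round(b['T'],3),np.round(a['T'],3))
E
```

```text
0.1 [ 0.16050882 -0.6293641   0.22155817] [-3.11542797e+00 -3.91185107e-01  4.75942420e-04] 1.0029517674118864
[[-0.022 -0.999  0.046  0.58 ]
 [-1.     0.022  0.006  0.063]
 [-0.007 -0.046 -0.999  1.124]
 [ 0.     0.     0.     1.   ]] [[-0.195  0.78  -0.594  1.132]
 [ 0.981  0.148 -0.127  0.158]
 [-0.011 -0.608 -0.794  0.708]
 [ 0.     0.     0.     1.   ]]
```

View pics/t0b.png

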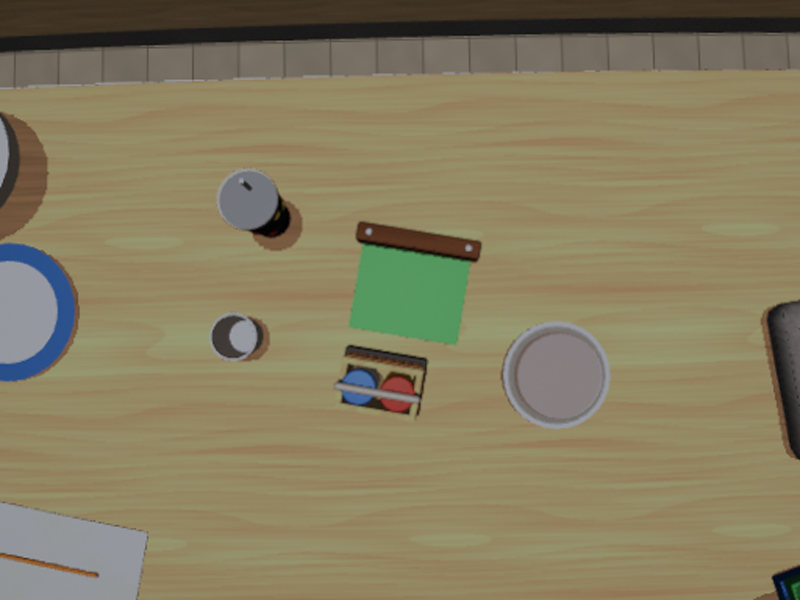

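View pics/s0b.png

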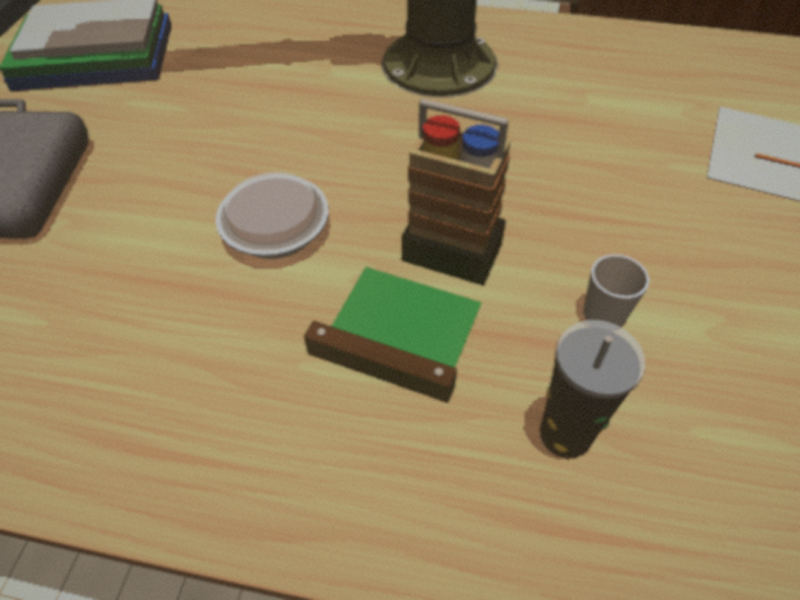

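The top view shows the mat with near corners at about (350,327) and (457,344), the bar beyond it, and the crate's base front edge at (347,347)-(427,359). The scene view shows the base bottom corners at (403,262) and (484,282). I'll measure closer on enlarged crops.

The gripper body overhangs the fingers by 28 mm, but the upper part is set back only 8 mm. A vertical tool would therefore hit the upper part, so the tool has to tilt, and I need to find out whether it can.

```bash
python3 - <<'E'
from h import *
t=cv2.imread('pics/t0.png')[135:285,205:325]; s=cv2.imread('pics/s0.png')[55:265,185:345]
a=cv2.resize(t,None,fx=4,fy=4,interpolation=cv2.INTER_CUBIC)
b=cv2.resize(s,None,fx=600/210,fy=600/210,interpolation=cv2.INTER_CUBIC)[:, :]
c=cv2.resize(cv2.imread('pics/t0.png')[135:285,205:325],None,fx=4,fy=4)
o=np.zeros((600,800,3),np.uint8); bb=cv2.resize(s[30:],None,fx=2,fy=2); 
o[:,:480]=a; o[:360,480:800]=bb
cv2.imwrite('pics/c1.png',np.clip(o.astype(float)*1.6,0,255).astype(np.uint8))
q=lambda l:np.array(l)*.64
f=lambda n,l,z:print(np.round(px2w(n,q(l),z),3).tolist())
print('mat near L,R, far');f('t0.png',[(350,327),(457,344)],0)
print('bar top far L,R near R,L');f('t0.png',[(358,223),(480,242),(478,260),(357,241)],.045)
print('base front bottom L,R');f('t0.png',[(347,347),(427,359)],0)
print('scene base bottom');f('s0.png',[(403,262),(484,282),(502,243)],0)
print('base top');f('s0.png',[(405,233),(490,250),(505,217)],.055)
print('cup, pie, tumbler');f('t0.png',[(236,337),(557,375)],.05);f('t0.png',[(249,200)],.18)
E
python3 -m crank '[[[0,-40,0,0,-1],[0,-40,0,0,-1],[0,-40,0,0,-1],[0,-40,0,0,-1],[0,-40,0,0,-1],[0,-40,0,0,-1],[0,-40,0,0,-1],[0,-40,0,0,-1],[0,-40,0,0,-1]]]'
python3 -c "
from bench import ctrl;s=ctrl.get_state();print(s)"
```

```text
mat near L,R, far
[[0.582, 0.153, 0.0], [0.55, -0.022, 0.0]]
bar top far L,R near R,L
[[0.746, 0.133, 0.045], [0.711, -0.059, 0.045], [0.683, -0.055, 0.045], [0.717, 0.135, 0.045]]
base front bottom L,R
[[0.549, 0.158, 0.0], [0.527, 0.028, 0.0]]
scene base bottom
[[0.531, 0.033, 0.0], [0.546, 0.155, 0.0], [0.465, 0.173, 0.0]]
base top
[[0.523, 0.035, 0.055], [0.533, 0.157, 0.055], [0.465, 0.171, 0.055]]
cup, pie, tumbler
[[0.57, 0.329, 0.05], [0.499, -0.174, 0.05]]
[[0.761, 0.276, 0.18]]
time: 0.85
position: [0.0806, -0.3387, 0.2097]
tool_rot: [-3.09, -0.357, 0.019]
ft_force: [-0.3, 0.0, 1.0]
grip_width: 0.993
grip_force: 0.0
{'time': 0.85, 'joint_positions': array([ 1.42490746, -0.30047305, -0.1385621 ,  2.10208475, -0.03449097,
        1.37012948, -0.04001082]), 'qd': array([-2.357225  , -0.00236124,  2.06570859,  0.20345095,  0.46588759,
        0.05422721, -0.53421972]), 'joint_torque': array([ 13.48401815, -12.45281607, -13.01689267, -31.03625178,
        -2.31601909,   0.09608611,   1.15887791]), 'position': array([ 0.08057232, -0.33870993,  0.20965801]), 'tool_rot': array([-3.08981072, -0.35722542,  0.01912322]), 'ft_force': array([-0.30787472,  0.00678069,  0.95355064]), 'torque': array([-0.04893678,  0.00521685,  0.04210648]), 'grip_force': 0.0, 'grip_width': 0.9925969788105841}
```

View pics/c1.png

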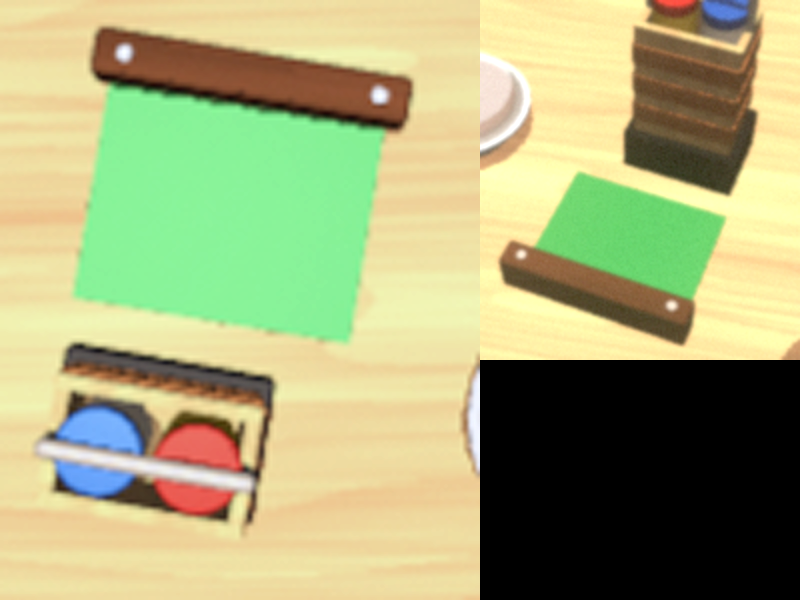

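In the crop the crate sits about 170 mm short of the dock, offset +22 mm in dock y and yawed about 1.3° from it. In the enlarged top view the base front edge runs (68,348)-(272,380). Retracting to a joint limit did tilt the tool slightly. Going up and outward should drive joint 6 to its limit and tilt the tips outward, so I'll test that.

```bash
python3 -m crank '[[[0,20,0,0,-1],[0,30,0,0,-1],[0,30,-20,0,-1],[0,30,-30,0,-1],[0,30,-35,0,-1],[0,10,-35,0,-1],[0,0,-35,0,-1],[0,0,-35,0,-1],[0,0,-35,0,-1],[0,0,-35,0,-1]]]'
cat > st.py <<'E'
from bench import ctrl
import numpy as np
from scipy.spatial.transform import Rotation as R
s=ctrl.get_state();M=R.from_rotvec(s['tool_rot']).as_matrix()
print(round(s['time'],2),'q',np.round(s['joint_positions'],3),'p',np.round(s['position'],4),'F',np.round(s['ft_force'],1))
print('tilt',np.round(np.degrees(np.arccos(-M[2,2])),1));print('axes x|y|z rows:',np.round(M.T,3).tolist())
E
python3 st.py
python3 -m crank '[[[0,0,-35,0,-1],[0,0,-35,0,-1],[0,0,-35,0,-1],[0,0,-35,0,-1],[0,0,-35,0,-1],[0,0,-35,0,-1]]]';python3 st.py
```

```text
time: 1.68
position: [0.1258, -0.4895, 0.4624]
tool_rot: [-3.083, -0.388, 0.001]
ft_force: [0.6, -0.9, 0.1]
grip_width: 0.998
grip_force: 0.0
1.68 q [ 1.348  0.039 -0.081  1.309 -0.002  1.828 -0.054] p [ 0.1258 -0.4895  0.4624] F [ 0.6 -0.9  0.1]
tilt 1.9
axes x|y|z rows: [[0.969, 0.248, 0.003], [0.248, -0.968, -0.034], [-0.005, 0.033, -0.999]]
time: 2.18
position: [0.126, -0.4925, 0.5926]
tool_rot: [3.099, 0.388, 0.006]
ft_force: [-0.1, 0.4, -0.4]
grip_width: 0.997
grip_force: 0.0
2.18 q [ 0.89   0.106  0.45   0.975 -0.054  2.052 -0.011] p [ 0.126  -0.4925  0.5926] F [-0.1  0.4 -0.4]
tilt 1.1
axes x|y|z rows: [[0.969, 0.246, 0.002], [0.246, -0.969, 0.019], [0.006, -0.018, -1.0]]
```

```bash
python3 -m crank '[[[0,0,-40,0,-1],[0,0,-40,0,-1],[0,0,-40,0,-1],[0,0,-40,0,-1],[0,0,-40,0,-1],[0,0,-40,0,-1]]]';python3 st.py;  python3 -m crank '[[[0,40,0,0,-1],[0,40,0,0,-1],[0,40,0,0,-1],[0,40,0,0,-1],[0,40,0,0,-1],[0,40,0,0,-1]]]';python3 st.py
```

```text
time: 2.68
position: [0.1204, -0.4662, 0.6853]
tool_rot: [2.908, 0.369, 0.049]
ft_force: [-0.3, -0.7, -0.3]
grip_width: 0.998
grip_force: 0.0
2.68 q [ 0.582 -0.003  0.681  0.879  0.008  2.052 -0.051] p [ 0.1204 -0.4662  0.6853] F [-0.3 -0.7 -0.3]
tilt 12.2
axes x|y|z rows: [[0.968, 0.25, 0.007], [0.243, -0.947, 0.211], [0.059, -0.203, -0.977]]
time: 3.18
position: [0.1694, -0.6546, 0.6767]
tool_rot: [2.83, 0.356, 0.055]
ft_force: [0.3, 0.4, 1.1]
grip_width: 1.0
grip_force: 0.0
3.18 q [ 1.193  0.451  0.255  0.354 -0.154  2.052 -0.005] p [ 0.1694 -0.6546  0.6767] F [0.3 0.4 1.1]
tilt 16.7
axes x|y|z rows: [[0.969, 0.248, 0.002], [0.237, -0.928, 0.287], [0.073, -0.278, -0.958]]
```

Tilting at the limits works and it persists. The tilt azimuth is fixed in world, though, so it must be built facing about -10°. I'll undo this one at the inner limit, then swing to the front and tilt again.

```bash
python3 -m crank '[[[0,-25,15,0,-1],[0,-35,15,0,-1],[0,-35,15,0,-1],[0,-35,15,0,-1],[0,-35,15,0,-1],[0,-35,15,0,-1],[0,-35,15,0,-1],[0,-35,15,0,-1],[0,-35,15,0,-1],[0,-35,10,0,-1]]]';python3 st.py;  python3 -m crank '[[[0,-25,0,0,-1],[0,-25,0,0,-1],[0,-25,0,0,-1],[0,-25,0,0,-1]]]' | head -2;python3 st.py
```

```text
time: 4.02
position: [0.1204, -0.4388, 0.4864]
tool_rot: [2.842, 0.369, 0.048]
ft_force: [-1.5, 0.6, 1.2]
grip_width: 1.001
grip_force: 0.0
4.02 q [ 1.307 -0.3   -0.058  1.585  0.002  1.579 -0.063] p [ 0.1204 -0.4388  0.4864] F [-1.5  0.6  1.2]
tilt 15.9
axes x|y|z rows: [[0.967, 0.255, -0.002], [0.246, -0.93, 0.274], [0.068, -0.265, -0.962]]
time: 4.35
position: [0.109, -0.4284, 0.4698]
4.35 q [ 1.357 -0.302 -0.084  1.611 -0.003  1.597 -0.065] p [ 0.109  -0.4284  0.4698] F [-1.7 -0.   0.7]
tilt 13.5
axes x|y|z rows: [[0.973, 0.23, -0.007], [0.225, -0.946, 0.233], [0.047, -0.228, -0.972]]
```

```bash
python3 -m crank '[[[0,-38,0,0,-1],[0,-38,0,0,-1],[0,-38,0,0,-1],[0,-38,0,0,-1],[0,-38,0,0,-1],[0,-38,0,0,-1],[0,-38,0,0,-1],[0,-38,0,0,-1],[0,-38,0,0,-1],[0,-38,0,0,-1]]]'|head -2;python3 st.py
```

```text
time: 5.18
position: [0.1092, -0.3809, 0.3897]
5.18 q [ 1.354 -0.302 -0.1    1.752 -0.025  1.618 -0.074] p [ 0.1092 -0.3809  0.3897] F [-1.5 -0.1  0.1]
tilt 4.1
axes x|y|z rows: [[0.971, 0.239, 0.0], [0.238, -0.969, 0.072], [0.018, -0.07, -0.997]]
```

```bash
python3 -m crank '[[[0,-38,0,0,-1],[0,-38,0,0,-1],[0,-38,0,0,-1],[0,-38,0,0,-1],[20,20,-10,0,-1],[35,10,-20,0,-1],[38,0,-10,0,-1],[38,-5,-10,0,-1],[38,-10,-10,0,-1],[38,-10,-10,0,-1]]]'|head -2;python3 st.py
python3 -m crank '[[[38,-10,-10,0,-1],[38,-15,0,0,-1],[38,-20,0,0,-1],[38,-20,0,0,-1],[38,-20,0,0,-1],[30,-20,0,0,-1],[30,-20,0,0,-1],[0,0,0,0,-1]]]'|head -2;python3 st.py
```

```text
time: 6.02
position: [0.3132, -0.3087, 0.4358]
6.02 q [ 1.151 -0.143 -0.363  1.525 -0.061  1.742 -0.535] p [ 0.3132 -0.3087  0.4358] F [ 0.9 -0.7 -0.2]
tilt 0.7
axes x|y|z rows: [[0.968, 0.252, 0.012], [0.252, -0.968, 0.002], [0.012, 0.001, -1.0]]
time: 6.68
position: [0.5223, -0.1201, 0.4473]
6.68 q [ 0.837  0.102 -0.722  1.294  0.061  1.758 -1.173] p [ 0.5223 -0.1201  0.4473] F [-0.7  1.2 -0.4]
tilt 0.8
axes x|y|z rows: [[0.964, 0.265, 0.014], [0.265, -0.964, -0.002], [0.013, 0.006, -1.0]]
```

```bash
python3 -m crank '[[[0,0,-20,0.11,-1],[0,0,-30,0.11,-1],[0,0,-35,0.11,-1],[0,0,-35,0.11,-1],[0,0,-38,0,-1],[0,0,-38,0,-1],[0,0,-38,0,-1],[0,0,-38,0,-1],[0,0,-38,0,-1],[0,0,-38,0,-1]]]'|head -2;python3 st.py
python3 -m crank '[[[0,0,-40,0,-1],[0,0,-40,0,-1],[0,0,-40,0,-1],[0,0,-40,0,-1],[0,0,-40,0,-1],[0,0,-40,0,-1]]]'|head -2;python3 st.py
```

```text
time: 7.52
position: [0.5182, -0.128, 0.6001]
7.52 q [-0.125  0.158  0.406  0.901 -0.066  2.052 -1.514] p [ 0.5182 -0.128   0.6001] F [-0.3  1.4 -0.5]
tilt 2.4
axes x|y|z rows: [[0.982, -0.184, 0.041], [-0.185, -0.983, 0.007], [0.039, -0.015, -0.999]]
time: 8.02
position: [0.4796, -0.1189, 0.6963]
8.02 q [-0.634  0.032  0.871  0.832 -0.022  2.053 -1.535] p [ 0.4796 -0.1189  0.6963] F [-0.   1.4 -0.5]
tilt 13.5
axes x|y|z rows: [[0.956, -0.178, 0.233], [-0.187, -0.982, 0.016], [0.226, -0.059, -0.972]]
```

```bash
python3 -m crank '[[[0,0,-40,0,-1],[0,0,-40,0,-1],[0,0,-40,0,-1],[0,0,-40,0,-1],[0,0,-40,0,-1],[0,0,-40,0,-1]]]'|head -2;python3 st.py
python3 -m crank '[[[20,0,-40,0,-1],[20,0,-40,0,-1],[20,0,-40,0,-1],[20,0,-40,0,-1]]]'|head -2;python3 st.py
```

```text
time: 8.52
position: [0.4491, -0.1144, 0.7444]
8.52 q [ 0.121 -0.023  0.057  0.774  0.018  2.053 -1.565] p [ 0.4491 -0.1144  0.7444] F [-0.2 -0.   0.3]
tilt 19.4
axes x|y|z rows: [[0.928, -0.17, 0.331], [-0.185, -0.983, 0.013], [0.323, -0.073, -0.943]]
time: 8.85
position: [0.4636, -0.118, 0.8072]
8.85 q [-0.126  0.019  0.327  0.6    0.003  2.053 -1.557] p [ 0.4636 -0.118   0.8072] F [ 0.5 -0.8 -0.2]
tilt 27.0
axes x|y|z rows: [[0.876, -0.163, 0.454], [-0.19, -0.982, 0.014], [0.444, -0.099, -0.891]]
```

```bash
python3 - <<'E'
import numpy as np
from scipy.optimize import least_squares
D=np.array([[.321,1.45,1.371,.65,.2216],[-.3005,2.102,1.370,.348,.2097],[.039,1.309,1.828,.5054,.4624],[-.3,1.585,1.579,.455,.4864],[-.302,1.752,1.618,.396,.3897],[-.023,.774,2.053,.4634,.7444]])
def fk(p,a,b,c):
    h,L1,L2,L3,o=p;s=a+b+c
    return np.array([L1*np.sin(a)+L2*np.sin(a+b)+L3*np.sin(s)+o, h+L1*np.cos(a)+L2*np.cos(a+b)+L3*np.cos(s)])
r=least_squares(lambda p:np.concatenate([fk(p,*d[:3])-d[3:] for d in D]),[.3,.4,.4,.2,0]);p=r.x;print(p,np.abs(r.fun).max())
for R,z in [(.36,.3),(.40,.3),(.40,.15),(.40,.03),(.42,.03),(.44,.03),(.46,.03),(.62,.03),(.65,.02)]:
    S=np.pi-.471
    u=least_squares(lambda x:fk(p,x[0],x[1],S-x[0]-x[1])-[R,z],[.2,1.6],bounds=([-.5,.06],[2,2.8]));a,b=u.x
    print(R,z,np.round([a,b,S-a-b],2),u.cost<1e-7)
E
```

```text
[ 0.25357064  0.47107499  0.51347443  0.37644116 -0.0012328 ] 0.0008748075899679963
0.36 0.3 [-0.5   2.15  1.02] False
0.4 0.3 [-0.5   2.14  1.03] False
0.4 0.15 [-0.5   2.45  0.72] False
0.4 0.03 [-0.35  2.62  0.4 ] True
0.42 0.03 [-0.29  2.58  0.38] True
0.44 0.03 [-0.23  2.54  0.36] True
0.46 0.03 [-0.18  2.5   0.35] True
0.62 0.03 [0.16 2.16 0.34] True
0.65 0.02 [0.24 2.1  0.33] True
```

```bash
python3 -m crank '[[[-15,0,20,0,-1],[-20,0,30,0,-1],[-20,0,30,0,-1],[-20,0,30,0,-1],[-20,0,30,0,-1],[-20,0,30,0,-1],[-20,0,30,0,-1],[-20,0,30,0,-1],[-20,0,25,0,-1],[-20,0,20,0,-1]]]'|head -2;python3 st.py
```

```text
time: 9.68
position: [0.4609, -0.1306, 0.5696]
9.68 q [ 0.344 -0.301 -0.08   1.449 -0.04   1.572 -1.509] p [ 0.4609 -0.1306  0.5696] F [ 0.1 -0.6 -0.5]
tilt 24.0
axes x|y|z rows: [[0.897, -0.171, 0.407], [-0.193, -0.981, 0.013], [0.397, -0.09, -0.913]]
```

```bash
python3 -m crank '[[[10,-10,15,0,-1],[0,-30,15,0,-1],[-8,-35,10,0,-1],[-10,-35,10,0,-1],[-10,-35,10,0,-1],[-10,-35,10,0,-1],[-15,-35,10,0,-1],[-15,-35,10,0,-1],[-15,-35,10,0,-1],[-15,-35,10,0,-1]]]'|head -2;python3 st.py
python3 -m crank '[[[-15,-35,10,0,-1],[-12,-25,10,0,-1],[-12,-15,10,0,-1],[0,0,0,0,-1]]]'|head -2;python3 st.py
```

```text
time: 10.52
position: [0.4844, 0.1973, 0.4312]
10.52 q [-0.02  -0.237 -0.503  1.657  0.168  1.377 -2.283] p [0.4844 0.1973 0.4312] F [ 0.7 -0.2 -0.6]
tilt 24.2
axes x|y|z rows: [[0.898, -0.158, 0.41], [-0.178, -0.984, 0.011], [0.401, -0.083, -0.912]]
time: 10.85
position: [0.4726, 0.277, 0.3839]
10.85 q [-0.064 -0.15  -0.653  1.675  0.245  1.337 -2.49 ] p [0.4726 0.277  0.3839] F [-0.1 -0.5 -0.7]
tilt 23.9
axes x|y|z rows: [[0.902, -0.151, 0.404], [-0.171, -0.985, 0.014], [0.396, -0.082, -0.915]]
```

```bash
python3 -m crank '[[[-10,0,15,0,-1],[-19,1,30,0,-1],[-19,1,30,0,-1],[-19,1,30,0,-1],[-19,1,30,0,-1],[-19,1,30,0,-1],[-19,1,30,0,-1],[-15,1,25,0,-1],[-10,0,15,0,-1],[0,0,0,0,-1]]]'|head -2;python3 st.py
```

```text
time: 11.68
position: [0.439, 0.2677, 0.1439]
11.68 q [ 0.464 -0.145 -1.231  2.097  0.282  0.878 -2.688] p [0.439  0.2677 0.1439] F [-0.7 -0.9  0.1]
tilt 24.2
axes x|y|z rows: [[0.898, -0.16, 0.41], [-0.182, -0.983, 0.016], [0.4, -0.089, -0.912]]
```

```bash
python3 -m crank '[[[-3,12,8,0,-1],[-5,16,17,0,-1],[-5,16,17,0,-1],[-5,16,17,0,-1],[-3,6,10,0,-1],[0,0,0,0,-1]]]'|head -2;python3 st.py
python3 - <<'E'
from h import *
a=snap('scene','s1.png');b=snap('top','t1.png')
o=np.zeros((600,800,3),np.uint8)
o[:,:400]=cv2.resize(b['pixels'][140:290,190:290,::-1],(400,600),interpolation=cv2.INTER_CUBIC)
o[:,400:]=cv2.resize(a['pixels'][20:200,220:340,::-1],(400,600),interpolation=cv2.INTER_CUBIC)
cv2.imwrite('pics/c2.png',np.clip(o*1.5,0,255).astype(np.uint8))
E
```

```text
time: 12.18
position: [0.4366, 0.2006, 0.0748]
12.18 q [ 0.5   -0.148 -1.169  2.267  0.303  0.685 -2.645] p [0.4366 0.2006 0.0748] F [-0.2  0.1  0.1]
tilt 24.2
axes x|y|z rows: [[0.898, -0.16, 0.41], [-0.182, -0.983, 0.014], [0.401, -0.087, -0.912]]
```

View pics/c2.png

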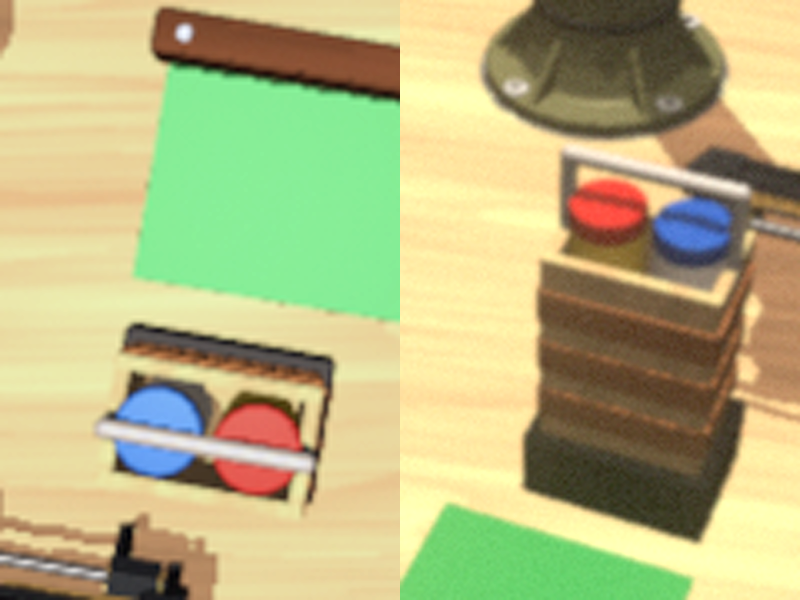

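The picture shows the gripper low behind and left of the crate, with its right finger at about (125-180,545-580) in the left half. The crate hasn't moved. Next I'll descend and slide in behind the face.

```bash
python3 -m crank '[[[-4,0,9,0,-1],[-6,0,14,0,-1],[-6,0,14,0,-1],[-4,0,9,0,-1],[0,0,0,0,-1]]]'|head -2;python3 st.py
python3 -m crank '[[[1,8,0.5,0,-1],[1.5,12,0.7,0,-1],[1.5,12,0.7,0,-1],[1.5,12,0.7,0,-1],[1.5,8,0.7,0,-1],[0,0,0,0,-1]]]'|head -2;python3 st.py
```

```text
time: 12.7
position: [0.4286, 0.1933, 0.0389]
12.7 q [ 0.717 -0.126 -1.379  2.326  0.351  0.584 -2.691] p [0.4286 0.1933 0.0389] F [ 0.1 -0.1  0.3]
tilt 24.2
axes x|y|z rows: [[0.898, -0.156, 0.411], [-0.171, -0.985, 0.001], [0.404, -0.071, -0.912]]
time: 13.2
position: [0.428, 0.1416, 0.0398]
13.2 q [ 0.551 -0.212 -1.086  2.393  0.179  0.533 -2.437] p [0.428  0.1416 0.0398] F [ 0.8  0.3 -0.4]
tilt 24.3
axes x|y|z rows: [[0.898, -0.155, 0.412], [-0.17, -0.985, 0.0], [0.406, -0.07, -0.911]]
```

```bash
python3 -m crank '[[[1,6,6,0,-1],[1,6,6,0,-1],[1,6,6,0,-1],[0,0,0,0,-1]]]'|head -2;python3 st.py
python3 - <<'E'
from h import *
a=snap('scene','s2.png');b=snap('top','t2.png');w=get_image('wrist')
print(np.round(w['T_tool_cam'],3))
o=np.zeros((600,800,3),np.uint8)
o[:,:400]=cv2.resize(b['pixels'][190:290,200:267,::-1],(400,600),interpolation=cv2.INTER_CUBIC)
o[:300,400:]=cv2.resize(a['pixels'][60:180,230:390,::-1],(400,300),interpolation=cv2.INTER_CUBIC)
o[300:,400:]=cv2.resize(w['pixels'][:,:,::-1],(400,300))
cv2.imwrite('pics/c3.png',np.clip(o*1.5,0,255).astype(np.uint8))
E
```

```text
time: 13.53
position: [0.4343, 0.1218, 0.0229]
13.53 q [ 0.624 -0.158 -1.113  2.412  0.258  0.481 -2.46 ] p [0.4343 0.1218 0.0229] F [-0.2 -0.6 -0.1]
tilt 24.2
axes x|y|z rows: [[0.899, -0.156, 0.409], [-0.171, -0.985, -0.0], [0.403, -0.07, -0.912]]
[[ 0.001 -0.955 -0.298  0.082]
 [ 1.     0.     0.001  0.001]
 [-0.001 -0.298  0.955 -0.162]
 [ 0.     0.     0.     1.   ]]
```

View pics/c3.png

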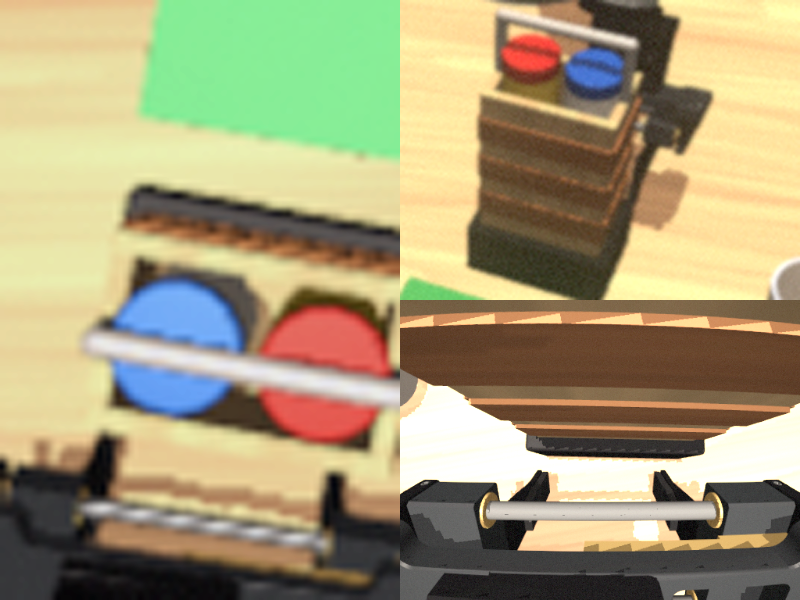

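The lower-right wrist view shows the wooden wall very close ahead of the camera. T_tool_cam puts the camera on the tool's +x side, almost over the crate. I'll back out and give the tool a half turn so the camera is on the robot side. That also moves joint 7 off its limit.

```bash
python3 -m crank '[[[-2,-8,-4,0,-1],[-1,-14,-7,0,-1],[-1,-14,-7,0,-1],[-1,-14,-7,0,-1],[-1,-14,-7,0,-1],[-1,-14,-7,0,-1],[-1,-14,-7,0,-1],[-1,-14,-7,0,-1]]]'|head -2;python3 st.py
```

```text
time: 14.35
position: [0.4228, 0.2336, 0.0692]
14.35 q [ 0.645 -0.175 -1.373  2.258  0.263  0.671 -2.675] p [0.4228 0.2336 0.0692] F [0.6 0.6 0.3]
tilt 24.3
axes x|y|z rows: [[0.898, -0.154, 0.412], [-0.169, -0.986, -0.0], [0.406, -0.069, -0.911]]
```

```bash
python3 -m crank '[[[-3,-12,-6,-0.04,-1],[-3,-14,-8,-0.05,-1],[-1,-14,-8,-0.05,-1],[0,-14,-8,-0.05,-1],[0,-14,-8,-0.06,-1],[0,-8,-6,-0.08,-1],[0,0,0,-0.11,-1],[0,0,0,-0.11,-1],[0,0,0,-0.11,-1],[0,0,0,-0.11,-1]]]'|head -2;python3 st.py
```

```text
time: 15.18
position: [0.4012, 0.3082, 0.1068]
15.18 q [ 0.416 -0.02  -1.362  2.14   0.476  0.866 -2.199] p [0.4012 0.3082 0.1068] F [ 0.5 -0.2 -0.3]
tilt 24.2
axes x|y|z rows: [[0.759, 0.58, 0.297], [0.51, -0.812, 0.284], [0.406, -0.064, -0.912]]
```

```bash
python3 -m crank '[[[0,0,0,-0.12,-1],[0,0,0,-0.12,-1],[0,0,0,-0.12,-1],[0,0,0,-0.12,-1],[0,0,0,-0.12,-1],[0,0,0,-0.12,-1],[0,0,0,-0.12,-1],[0,0,0,-0.12,-1],[0,0,0,-0.12,-1],[0,0,0,-0.12,-1]]]'|head -2;python3 -m crank '[[[0,0,0,-0.12,-1],[0,0,0,-0.12,-1],[0,0,0,-0.12,-1],[0,0,0,-0.12,-1],[0,0,0,-0.12,-1],[0,0,0,-0.12,-1],[0,0,0,-0.12,-1],[0,0,0,-0.12,-1],[0,0,0,-0.12,-1],[0,0,0,0,-1]]]'|head -2;python3 st.py
```

```text
time: 16.02
position: [0.4013, 0.3081, 0.1068]
time: 16.85
position: [0.4013, 0.3079, 0.1067]
16.85 q [ 0.335 -0.018 -1.286  2.141  0.479  0.868  0.073] p [0.4013 0.3079 0.1067] F [ 0.8 -0.   0.5]
tilt 24.3
axes x|y|z rows: [[-0.88, 0.241, -0.409], [0.246, 0.968, 0.041], [0.406, -0.064, -0.912]]
```

```bash
python3 -m crank '[[[0,0,0,-0.08,-1],[-2,-10,6,0,-1],[-3,-15,9,0,-1],[-3,-15,9,0,-1],[-3,-15,9,0,-1],[-3,-15,9,0,-1],[-3,-15,9,0,-1],[-2,-15,8,0,-1],[0,0,0,0,-1]]]'|head -2;python3 st.py
```

```text
time: 17.6
position: [0.4239, 0.1979, 0.0579]
17.6 q [ 0.387 -0.138 -1.075  2.316  0.332  0.642  0.44 ] p [0.4239 0.1979 0.0579] F [-0.8 -0.4 -0.6]
tilt 24.1
axes x|y|z rows: [[-0.896, 0.172, -0.408], [0.185, 0.983, 0.007], [0.402, -0.07, -0.913]]
```

```bash
python3 -m crank '[[[-1,-10,5,-0.02,-1],[-1,-14,7,0,-1],[-1,-14,7,0,-1],[-1,-14,7,0,-1],[-1,-14,7,0,-1],[-1,-9,6,0,-1],[0,0,0,0,-1]]]'|head -2;python3 st.py
python3 - <<'E'
from h import *
a=snap('scene','s3.png');b=snap('top','t3.png')
o=np.zeros((600,800,3),np.uint8)
o[:,:400]=cv2.resize(b['pixels'][190:290,200:267,::-1],(400,600),interpolation=cv2.INTER_CUBIC)
o[:300,400:]=cv2.resize(a['pixels'][60:180,230:390,::-1],(400,300),interpolation=cv2.INTER_CUBIC)
cv2.imwrite('pics/c4.png',np.clip(o*1.5,0,255).astype(np.uint8))
E
```

```text
time: 18.18
position: [0.4332, 0.1227, 0.0252]
18.18 q [ 0.429 -0.137 -0.936  2.415  0.321  0.498  0.627] p [0.4332 0.1227 0.0252] F [ 0.3  0.7 -0.6]
tilt 24.1
axes x|y|z rows: [[-0.9, 0.15, -0.409], [0.164, 0.986, 0.0], [0.403, -0.067, -0.913]]
```

View pics/c4.png

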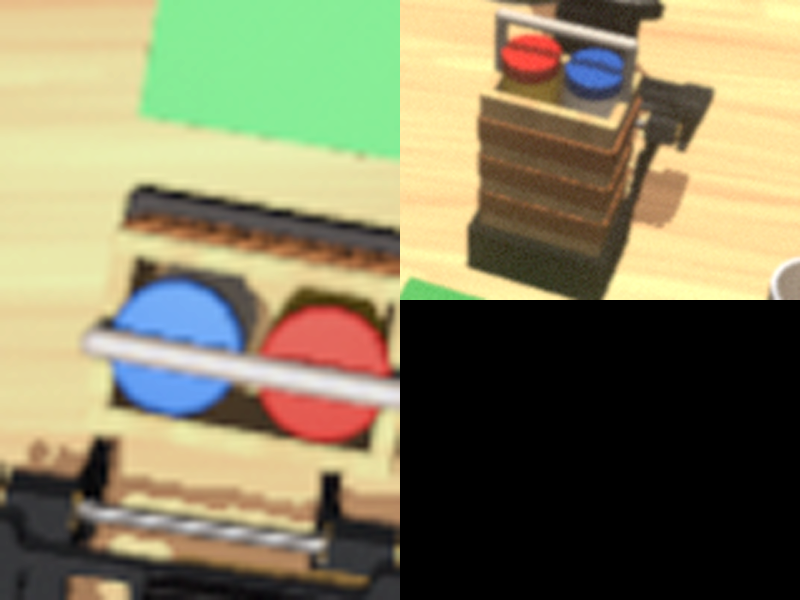

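The view shows both fingers just behind the base, near (100,460) and (330,490), with the left one close to the edge. I'll shift 12 mm right, then push slowly.

```bash
python3 -m crank '[[[-1,-6,0.4,0,-1],[-1,-6,0.4,0,-1],[-1.8,0,0.8,0,-1],[-1.8,0,0.8,0,-1],[-1.8,0,0.8,0,-1],[-1.8,0,0.8,0,-1],[-1.8,0,0.8,0,-1]]]'|head -4;python3 st.py
python3 -m crank '[[[-1.8,0,0.8,0,-1],[-1.8,0,0.8,0,-1],[-1.8,0,0.8,0,-1],[-1.8,0,0.8,0,-1]]]'|head -4;python3 st.py
```

```text
time: 18.87
position: [0.4438, 0.1106, 0.0261]
tool_rot: [0.219, 2.712, -0.045]
ft_force: [-5.9, 2.5, 1.5]
18.87 q [ 0.445 -0.122 -0.907  2.408  0.323  0.486  0.672] p [0.4438 0.1106 0.0261] F [-5.9  2.5  1.5]
tilt 24.2
axes x|y|z rows: [[-0.9, 0.147, -0.41], [0.16, 0.987, 0.001], [0.405, -0.065, -0.912]]
time: 19.2
position: [0.4481, 0.1085, 0.0244]
tool_rot: [0.221, 2.718, -0.051]
ft_force: [-22.8, 3.6, 18.0]
19.2 q [ 0.457 -0.099 -0.913  2.397  0.352  0.492  0.657] p [0.4481 0.1085 0.0244] F [-22.8   3.6  18. ]
tilt 23.8
axes x|y|z rows: [[-0.903, 0.147, -0.404], [0.162, 0.987, -0.003], [0.398, -0.068, -0.915]]
```

Pressing at 23 N with an 18 N downward component is jamming by friction. I'll relieve the downward load.

```bash
python3 -m crank '[[[-0.4,0,-1,0,-1],[-0.4,0,-1,0,-1],[0,0,0,0,-1]]]'|head -4;python3 st.py
python3 -m crank '[[[-1.8,0,0.5,0,-1],[-1.8,0,0.5,0,-1],[-1.8,0,0.5,0,-1]]]'|head -4;python3 st.py
```

```text
time: 19.45
position: [0.448, 0.1082, 0.0258]
tool_rot: [0.22, 2.718, -0.049]
ft_force: [-5.9, 2.4, -2.7]
19.45 q [ 0.454 -0.106 -0.906  2.397  0.337  0.493  0.673] p [0.448  0.1082 0.0258] F [-5.9  2.4 -2.7]
tilt 23.8
axes x|y|z rows: [[-0.903, 0.147, -0.404], [0.161, 0.987, -0.002], [0.399, -0.067, -0.915]]
time: 19.7
position: [0.4528, 0.107, 0.026]
tool_rot: [0.22, 2.719, -0.05]
ft_force: [-6.1, 1.7, -4.8]
19.7 q [ 0.461 -0.091 -0.907  2.388  0.355  0.496  0.667] p [0.4528 0.107  0.026 ] F [-6.1  1.7 -4.8]
tilt 23.8
axes x|y|z rows: [[-0.903, 0.147, -0.403], [0.161, 0.987, -0.003], [0.397, -0.067, -0.915]]
```

```bash
python3 -m crank '[[[-2.7,-0.3,1.15,0,-1],[-2.7,-0.3,1.15,0,-1],[-2.7,-0.3,1.15,0,-1],[-2.7,-0.3,1.15,0,-1],[-2.7,-0.3,1.15,0,-1],[-2.7,-0.3,1.15,0,-1]]]'|head -4;python3 st.py
python3 -m crank '[[[-2.7,-0.3,1.1,0,-1],[-2.7,-0.3,1.1,0,-1],[-2.7,-0.3,1.1,0,-1],[-2.7,-0.3,1.1,0,-1]]]'|head -4;python3 st.py
```

```text
time: 20.2
position: [0.4698, 0.1025, 0.0262]
tool_rot: [0.22, 2.719, -0.05]
ft_force: [-7.0, 2.0, -4.8]
20.2 q [ 0.481 -0.042 -0.905  2.358  0.417  0.499  0.644] p [0.4698 0.1025 0.0262] F [-7.   2.  -4.8]
tilt 23.7
axes x|y|z rows: [[-0.903, 0.147, -0.403], [0.161, 0.987, -0.002], [0.397, -0.067, -0.915]]
time: 20.53
position: [0.4811, 0.0995, 0.0266]
tool_rot: [0.22, 2.719, -0.049]
ft_force: [-5.7, 2.5, -4.8]
20.53 q [ 0.489 -0.012 -0.899  2.338  0.455  0.502  0.631] p [0.4811 0.0995 0.0266] F [-5.7  2.5 -4.8]
tilt 23.7
axes x|y|z rows: [[-0.903, 0.147, -0.403], [0.161, 0.987, -0.002], [0.397, -0.067, -0.915]]
```

```bash
python3 -m crank '[[[-2.7,-0.45,1.2,0,-1],[-2.7,-0.45,1.2,0,-1],[-2.7,-0.45,1.2,0,-1],[-2.7,-0.45,1.2,0,-1],[-2.7,-0.45,1.2,0,-1],[-2.7,-0.45,1.2,0,-1],[-2.7,-0.45,1.2,0,-1],[-2.7,-0.45,1.2,0,-1],[-2.7,-0.45,1.2,0,-1],[-2.7,-0.45,1.2,0,-1]]]'|head -4;python3 st.py
python3 -m crank '[[[-2.7,-0.45,1.2,0,-1],[-2.7,-0.45,1.2,0,-1],[-2.7,-0.45,1.2,0,-1],[-2.7,-0.45,1.2,0,-1],[-2.7,-0.45,1.2,0,-1],[-2.7,-0.45,1.2,0,-1],[-2.7,-0.45,1.2,0,-1],[-2.7,-0.45,1.2,0,-1],[-2.7,-0.45,1.2,0,-1],[-2.7,-0.45,1.2,0,-1]]]'|head -4;python3 st.py
python3 - <<'E'
from h import *
a=snap('scene','s4.png');b=snap('top','t4.png')
o=np.zeros((600,800,3),np.uint8)
o[:,:400]=cv2.resize(b['pixels'][130:280,210:310,::-1],(400,600),interpolation=cv2.INTER_CUBIC)
o[:300,400:]=cv2.resize(a['pixels'][80:260,180:420,::-1],(400,300),interpolation=cv2.INTER_CUBIC)
cv2.imwrite('pics/c5.png',np.clip(o*1.5,0,255).astype(np.uint8))
E
```

```text
time: 21.37
position: [0.5096, 0.0907, 0.0267]
tool_rot: [0.22, 2.719, -0.049]
ft_force: [-5.8, 1.8, -5.2]
21.37 q [ 0.498  0.063 -0.876  2.287  0.539  0.512  0.608] p [0.5096 0.0907 0.0267] F [-5.8  1.8 -5.2]
tilt 23.7
axes x|y|z rows: [[-0.903, 0.147, -0.403], [0.161, 0.987, -0.002], [0.397, -0.066, -0.915]]
time: 22.2
position: [0.5379, 0.0817, 0.0266]
tool_rot: [0.22, 2.72, -0.048]
ft_force: [-5.6, 1.6, -4.8]
22.2 q [ 0.498  0.131 -0.847  2.234  0.604  0.525  0.599] p [0.5379 0.0817 0.0266] F [-5.6  1.6 -4.8]
tilt 23.7
axes x|y|z rows: [[-0.904, 0.147, -0.402], [0.161, 0.987, -0.001], [0.397, -0.066, -0.915]]
```

View pics/c5.png

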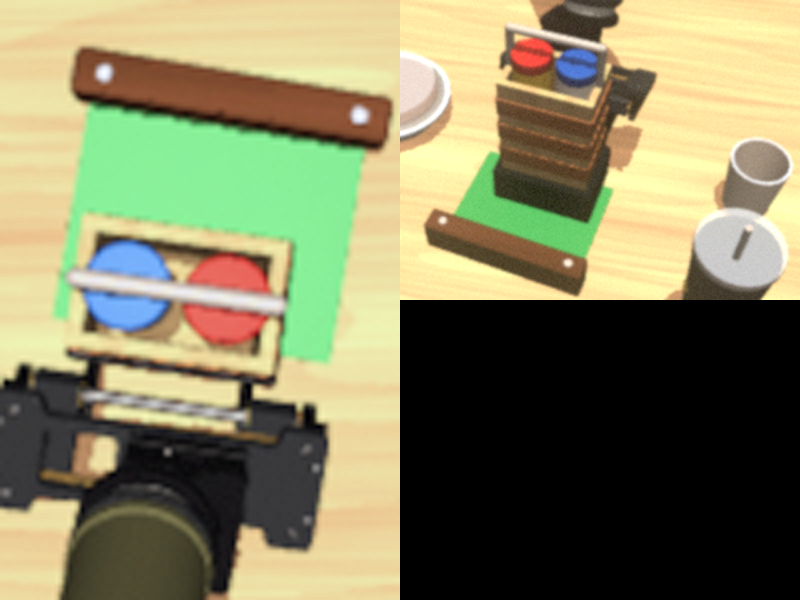

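The picture shows the crate upright on the mat with both fingers on the base and a clear gap to the upper part.

```bash
python3 -m crank '[[[-2.7,-0.45,1.2,0,-1],[-2.7,-0.45,1.2,0,-1],[-2.7,-0.45,1.2,0,-1],[-2.7,-0.45,1.2,0,-1],[-2.7,-0.45,1.2,0,-1],[-2.7,-0.45,1.2,0,-1],[-2.7,-0.45,1.2,0,-1],[-2.7,-0.45,1.2,0,-1],[-2.7,-0.45,1.2,0,-1],[-2.7,-0.45,1.2,0,-1]]]'|head -4;python3 st.py
python3 -m crank '[[[-2.7,-0.45,1.2,0,-1],[-2.7,-0.45,1.2,0,-1],[-2.7,-0.45,1.2,0,-1],[-2.7,-0.45,1.2,0,-1],[-2.7,-0.45,1.2,0,-1],[-2.7,-0.45,1.2,0,-1],[-2.7,-0.45,1.2,0,-1],[-1.8,0,0.8,0,-1]]]'|head -4;python3 st.py
```

```text
time: 23.13
position: [0.5662, 0.0727, 0.0265]
tool_rot: [0.22, 2.72, -0.048]
ft_force: [-6.6, 2.3, -3.6]
23.13 q [ 0.494  0.193 -0.818  2.179  0.653  0.54   0.603] p [0.5662 0.0727 0.0265] F [-6.6  2.3 -3.6]
tilt 23.7
axes x|y|z rows: [[-0.904, 0.147, -0.402], [0.161, 0.987, -0.001], [0.397, -0.066, -0.916]]
time: 23.8
position: [0.5882, 0.0658, 0.0266]
tool_rot: [0.221, 2.72, -0.048]
ft_force: [-5.7, 1.7, -5.0]
23.8 q [ 0.489  0.239 -0.798  2.135  0.682  0.552  0.61 ] p [0.5882 0.0658 0.0266] F [-5.7  1.7 -5. ]
tilt 23.7
axes x|y|z rows: [[-0.904, 0.147, -0.402], [0.161, 0.987, -0.001], [0.397, -0.066, -0.916]]
```

```bash
python3 -m crank '[[[-1.4,0,0.62,0,-1],[-1.4,0,0.62,0,-1],[-1.4,0,0.62,0,-1],[-1.4,0,0.62,0,-1],[-1.4,0,0.62,0,-1],[-1.4,0,0.62,0,-1],[-1.4,0,0.62,0,-1],[-1.4,0,0.62,0,-1]]]'|head -4|tail -1;python3 st.py
python3 -m crank '[[[-1,0,0.44,0,-1],[-1,0,0.44,0,-1]]]'|sed -n '2p;4p'
python3 -m crank '[[[-1,0,0.44,0,-1],[-1,0,0.44,0,-1]]]'|sed -n '2p;4p'
```

```text
ft_force: [-6.8, 1.6, -2.4]
24.47 q [ 0.483  0.264 -0.787  2.109  0.697  0.562  0.611] p [0.5998 0.0636 0.0264] F [-6.8  1.6 -2.4]
tilt 23.7
axes x|y|z rows: [[-0.904, 0.148, -0.401], [0.162, 0.987, -0.002], [0.396, -0.066, -0.916]]
position: [0.602, 0.0633, 0.0264]
ft_force: [-7.8, 1.3, -3.7]
position: [0.6041, 0.0629, 0.0264]
ft_force: [-7.4, 1.2, -3.3]
```

```bash
for i in 1; do python3 -m crank '[[[-1,0,0.44,0,-1],[-1,0,0.44,0,-1]]]'|sed -n '2p;4p'; done
python3 -m crank '[[[-1,0,0.44,0,-1],[-1,0,0.44,0,-1]]]'|sed -n '2p;4p'
python3 - <<'E'
from h import *
a=snap('scene','s5.png');b=snap('top','t5.png')
o=np.zeros((600,800,3),np.uint8)
o[:,:400]=cv2.resize(b['pixels'][130:255,220:303,::-1],(400,600),interpolation=cv2.INTER_CUBIC)
o[:,400:]=cv2.resize(a['pixels'][130:270,190:283,::-1],(400,600),interpolation=cv2.INTER_CUBIC)
cv2.imwrite('pics/c6.png',np.clip(o*1.5,0,255).astype(np.uint8))
E
```

```text
position: [0.6059, 0.0627, 0.0263]
ft_force: [-12.1, 2.2, 0.2]
position: [0.6063, 0.0627, 0.0258]
ft_force: [-23.2, 2.2, 11.2]
```

View pics/c6.png

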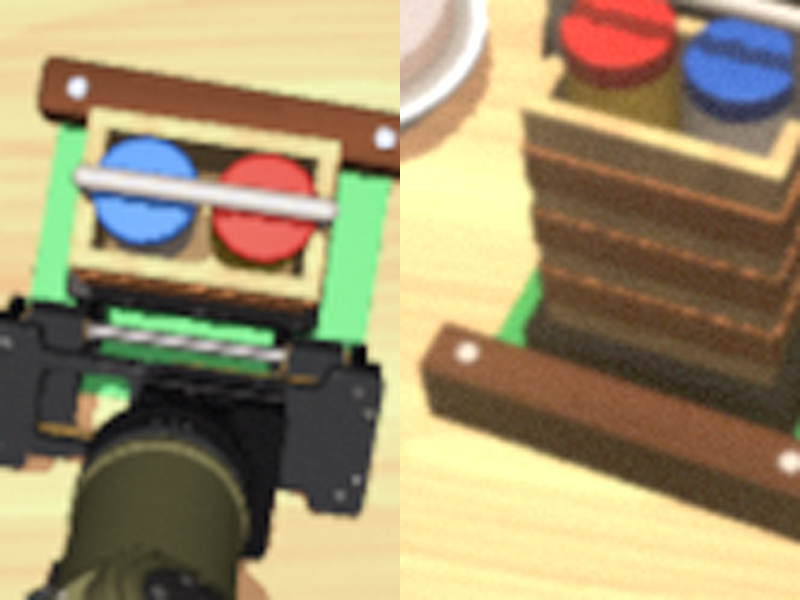

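The force jumped to 23 N, so the base has met the bar, and it stands within the mat with margin on both sides. The tool heading is about 1° off the bar, so I'll relieve the downward load, turn slightly and press once more to seat it flush.

```bash
python3 -m crank '[[[0,0,-0.7,0.01,-1],[0,0,-0.5,0.01,-1],[-0.4,0,0,0.005,-1]]]'|sed -n '2p;4p';python3 st.py
python3 -m crank '[[[-0.8,0,0.2,0,-1],[-0.8,0,0.2,0,-1],[0,0,0,0,-1]]]'|sed -n '2p;4p';python3 st.py
```

```text
position: [0.6073, 0.0641, 0.0271]
ft_force: [-8.6, 5.4, -6.0]
25.48 q [ 0.476  0.278 -0.78   2.092  0.699  0.568  0.593] p [0.6073 0.0641 0.0271] F [-8.6  5.4 -6. ]
tilt 23.6
axes x|y|z rows: [[-0.9, 0.171, -0.4], [0.183, 0.983, 0.01], [0.395, -0.064, -0.916]]
position: [0.6077, 0.0642, 0.0268]
ft_force: [-14.0, 5.3, -0.7]
25.73 q [ 0.476  0.281 -0.78   2.089  0.698  0.571  0.595] p [0.6077 0.0642 0.0268] F [-14.    5.3  -0.7]
tilt 23.5
axes x|y|z rows: [[-0.901, 0.171, -0.398], [0.182, 0.983, 0.009], [0.393, -0.064, -0.917]]
```

```bash
python3 -m crank '[[[-1,0,0,0,-1],[-1,0,0,0,-1],[0,0,0,0,-1]]]'|sed -n '2p;4p';
python3 -m crank '[[[-1,0,0,0,-1],[-1,0,0,0,-1],[0,0,0,0,-1]]]'|sed -n '2p;4p';python3 st.py
```

```text
position: [0.6079, 0.0643, 0.0267]
ft_force: [-18.2, 5.9, 2.2]
position: [0.6081, 0.0643, 0.0267]
ft_force: [-23.6, 6.8, 4.1]
26.23 q [ 0.476  0.285 -0.781  2.083  0.694  0.579  0.601] p [0.6081 0.0643 0.0267] F [-23.6   6.8   4.1]
tilt 23.2
axes x|y|z rows: [[-0.903, 0.171, -0.393], [0.183, 0.983, 0.008], [0.388, -0.065, -0.919]]
```

Seated: the force rises with no further motion. I'll retreat straight back and check.

```bash
python3 -m crank '[[[2,0,-0.9,0,-1],[3,0,-1.3,0,-1],[8,0,-3.5,0,-1],[14,0,-6,0,-1],[18,0,-8,0,-1],[18,0,-8,0,-1],[18,0,-8,0,-1],[10,0,-5,0,-1],[0,0,0,0,-1]]]'|sed -n '1,2p;4p'
python3 - <<'E'
from h import *
a=snap('scene','s6.png');b=snap('top','t6.png')
o=np.zeros((600,800,3),np.uint8)
o[:,:400]=cv2.resize(b['pixels'][130:230,225:292,::-1],(400,600),interpolation=cv2.INTER_CUBIC)
o[:300,400:]=cv2.resize(a['pixels'][165:255,190:310,::-1],(400,300),interpolation=cv2.INTER_CUBIC)
o[300:,400:]=cv2.resize(b['pixels'][:,:,::-1],(400,300))
cv2.imwrite('pics/c7.png',np.clip(o*1.7,0,255).astype(np.uint8))
E
```

```text
time: 26.98
position: [0.5187, 0.0797, 0.0335]
ft_force: [0.6, -0.2, -0.0]
```

View pics/c7.png

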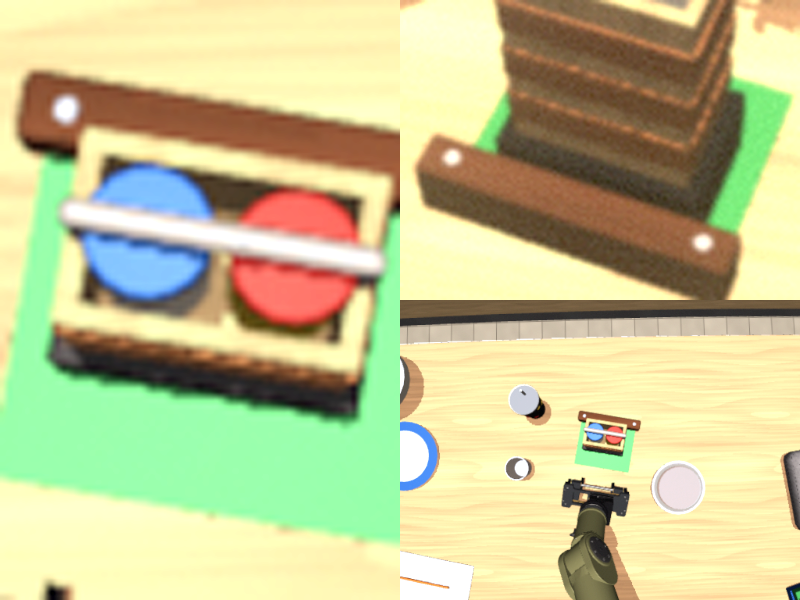

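The picture shows the base flush and parallel against the bar, with green mat visible on both sides. The tumbler, cup and pie are where they were, and the gripper is clear.

```bash
python3 -c "
from bench import job;print(job.close_job())"
```

```text
the job is handed in; nothing more can be done
None
```

I pushed the crate upright on its black base until it sat flush against the stop bar and within the mat, left the tumbler, pie tin and cup where they were, and handed the job in at about 27 s; joints 2 and 7 briefly read up to 0.003 rad past their range limits while I was tilting the tool, which the judge could count against it.

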